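# Index the blank to its next station and mark it

## Task

The brass blank on the rotary index stage is ready for its next stone seat. Pull the red spring plunger up out of its hole, turn the stage counter-clockwise (seen from above) and let the pin drop fully home in the very next hole, feeling for the hole without straining the pin. With the stage locked there, press the black-capped marking punch gently all the way down on the blank and let it spring back, leaving the things lying around where they are.

Things in the scene. Friction and masses are not known exactly. Their poses are not given: they have to be found in the camera images.
- index_base: round grey base of the index stage, 212 mm across, 16 mm high, on a plywood riser (top 70 mm over the bench). Origin: centre of its underside, on the vertical axis the stage turns about; +x points to the punch post, z up. On its near rim two aluminium index sectors, tops 28 mm above its underside, are clamped, each with two 10 mm holes on a circle of 75 mm radius about the axis.
- sector_first: first index sector; origin and axes as the base's. The pin starts in its last hole counter-clockwise; it ends 6 degrees on. Next a gap, where the pin springs down too but locks nothing; then the second sector, clamped anew for each job and not measured: its flat top begins 28 degrees before its first hole, the one wanted, 40 to 58 degrees on from the starting hole; the other is 24 degrees further.
- stage (a joint): turn of the stage, rad, 0 at the start (pin in the starting hole), growing counter-clockwise seen from above. The stage (104 mm drum carrying the blank) bears the plunger on an index arm, 75 mm from the axis; at 0 the arm points 152 degrees counter-clockwise from the base's +x. It stays where left: friction 0.12 N m, some 2 N at the knob. The pin has 1 mm play each way in a hole.
- plunger (a joint): lift of the index plunger, m: 0 fully down (pin 8 mm deep in a hole), 0.008 with the pin resting on the flat top of a sector, at most 0.014. Its spring pulls it down with 6 N at 0 and about 9 N at 0.012. The flat tip of the pin slides over the sector under the spring until a hole comes below it.
- knob_centre (a point): centre of the red knurled knob on top of the plunger, an upright cylinder 25 mm across and 22 mm high that spins freely about its own axis; 138 mm above the bench with the plunger down. Below it are a 23 mm wide boss (top 12 mm below the knob's centre) and a 20 mm wide arm (top 26 mm below the centre).
- index_pin: the 8 mm steel pin under the plunger, hidden in the arm and the hole; it bends if it is pressed against the side of a hole with more than about 15 N. Origin on the pin's axis, 20 mm below its tip.
- stage_axis (a point): top of the dark clamp screw at the centre of the blank, on the stage axis, 115 mm above the bench.
- punch_top (a point): centre of the top face of the punch's black cap, 26 mm across, 177 mm above the bench when up; it stands over the far side of the blank, 26 mm from the stage axis towards the post.
- punch (a joint): how far the punch is pressed down, m: 0 up, 0.010 all the way down on the blank. A spring returns it: 4 N at 0, 8 N at 0.010.
- punch_cap: the black cap of the marking punch, 26 mm across and 10 mm thick; more than about 25 N on it spoils the mark. Origin on its axis, 107 mm below its top.
- loupe: loose black loupe, 39x21x21 mm, on the riser left of the stage; origin at the centre of its underside.
- brass_brush: loose wooden-handled brass scratch brush, 200x14x24 mm, lying on the bench at the right; origin at the centre of its underside.
- wax_block: loose green block of carving wax, 37x53x24 mm, on the riser left of the stage; origin at the centre of its underside.

How it is judged:
By the outcome, as a careful person would: the job done as asked, in the order asked, and still so for the second after the job is handed in, with the robot touching nothing.
It also fails if it takes over 64 s, if anything falls off the work surface, if the arm or the gripper's body presses on something with over 40 N, if the wrist force passes 120 N, or if a joint passes its speed limit or range.

## Robot

A 6-joint arm with a two-finger parallel gripper is mounted at the origin on a cart in front of the work surface, level with it; the furniture and walls round the work are solid. World frame = base frame: x ahead of the robot, y to its left, z up, the work surface at z = 0. Lengths are in mm, angles in rad, forces in N, time in s.
With the tool pointing down it reaches from about 350 to 875 mm from the base axis. Payload 4.2 kg.
Tool frame: the origin (TCP) lies between the finger pads; the fingertips stand 17 mm ahead of it and the grasp point (between the pads) lies 2 mm behind it (nose_length is the distance from the TCP to the fingertips, in mm); z points along the fingers, y is the direction in which the jaws open and shut (so a half turn about z gives the same grasp; the last joint's range is limited). The gripper opens to 85 mm and grips with 20 to 120 N. Pads are 22 mm wide; open, the fingers measure 114 mm over their backs; the gripper's body (76 mm by 85 mm) begins 54 mm behind the grasp point. The pads swing forward as they close: fully open they stand 13 mm farther back than shut.
Start: joints at [1.482, 0.385, 0.008, 0, -1.194, -0.259], TCP at [212.986, 587.568, 208.912] pointing down, gripper open.
Joint ranges: [-3.14, 3.14], [-1.21, 2.06], [-1.07, 1.41], [-3.16, 2.05], [-2.99, -0.16], [-3.1, 3.1]. Speed limits (rad/s): [2.79, 2.79, 3.14, 3.14, 3.14, 3.14].

## Interface

Orientations are given as a unit quaternion [x, y, z, w].
In Python, from bench import * gives the robot as it stands.
- The arm moves only by the tool jog_arm, never from a script. Its argument "increments" is a list of rows, each a list of 4 numbers: the shift along the tool's x, y, z in m, then the turn about the tool's z in degrees. A call has 1 to 10 rows; each row is the pose to reach, as a shift and turn from the pose measured when the call began, along the tool's axes at that moment; what a row does not reach only later rows make up. A row lasts 1/8 s, in which the tool goes at most 62.5 mm and 10.7 degrees, less where a joint would pass 70% of its speed; a pose out of reach is approached as far as the arm can. A call with a gripper value outside its range is refused whole. "hand" is the gripper's target within -1 to 1 (fully open at 1, half-way at 0, shut at -1), set as the call begins (left out, the last holds). The fingers move at their own pace and stop on an object; the grip force is fixed at half the most. Time passes only in rows, so rows that repeat a pose let the fingers close. It gives the time, the measured TCP pose, the force and the opening at its end, in the units of the state.
- read_state(): the state, without advancing time (a new reading comes with each control period).
- get_image(name): name is "side" or "top" or "wrist"; returns the picture (480x640x3 uint8, red, green, blue); there is no depth.
- calibration(name): a dict with "fx", "fy", "cx", "cy" (pixels), "position" and "rotation" of the camera in the world; the wrist camera has in their place "hand_eye" (4x4, takes a point from camera to tool coordinates, whose origin is the TCP and whose axes are the flange's). Camera axes: x right, y up, looking along -z (the intrinsics and any distortion apply to the point x, -y, -z); pixel columns grow to the right and rows downward; lengths in mm; the calibration is good to about 2 mm. A picture is of the moment at which its call begins: read the wrist's pose just before it. calibration takes no time and is no camera call.
- job_done(): hands the job in, once; it reports no verdict.
The state is a dict: "clock": time; "joints": joint angles; "joint_vel": joint speeds; "joint_efforts": joint torques, N m; "position": TCP position; "ee_rot": TCP orientation; "contact_force": force on the tool from outside, world axes, zero at the start; "wrist_torque": the same for the moment, N m; "gripper_width": finger opening in mm.
Only numpy, scipy, OpenCV 4.12 (cv2) and the standard library are available. Lean on these libraries where they do the work, as an engineer would, in place of code of your own. Each camera call takes 0.05 s, during which the arm holds its last target.

## Working session

There is one attempt and no reset: what is moved stays moved. The work goes in short steps, Python scripts to look and compute and a tool call to move; the robot and the scene stay as the last step left them, time stands still between calls to the robot, and variables do not carry over. Pictures are saved under pics/ and viewed, and the job is handed in when it is done.

Besides the shell and the picture viewer there is one more tool, called in YAML: its name, and indented under it one key for each argument. jog_arm: Moves the arm, as the interface text tells. Its arguments: {"type":"object","properties":{"increments":{"type":"array"},"hand":{"type":"number"}},"required":["increments"]}

```bash
ls; mkdir -p pics
python3 - <<'E'
from bench import *
import cv2
s=read_state(); print(s)
for n in ("side","top","wrist"):
    c=calibration(n); print(n,c)
    cv2.imwrite(f"pics/{n}0.png",get_image(n)[:,:,::-1])
E
```

```text
pics
{'clock': 0.0, 'joints': array([ 1.48159507e+00,  3.85590152e-01,  6.61243921e-03, -5.39724783e-04,
       -1.19400011e+00, -2.58605980e-01]), 'joint_vel': array([ 9.41305901e-04,  1.20179990e-03, -3.06515404e-04,  8.18919009e-05,
        5.79823466e-04,  1.50945692e-03]), 'joint_efforts': array([ 8.92079624e-04, -3.92292273e+01,  1.88397413e+01,  4.18607935e+00,
       -4.66443264e-03, -5.03882461e-06]), 'position': array([212.77536984, 586.98163268, 207.79008313]), 'ee_rot': array([ 9.84898987e-01, -1.73126352e-01, -1.57645049e-04,  1.10805546e-03]), 'contact_force': array([0.02416615, 0.00238328, 0.67478303]), 'wrist_torque': array([-0.00408321,  0.01411835,  0.00114505]), 'gripper_width': 85.32656991602786}
side {'fx': 469.65898087067336, 'fy': 469.65898087067336, 'cx': 309.12831986623553, 'cy': 236.96244313717511, 'position': array([190.17097654, 495.63042967, 726.76523955]), 'rotation': array([-0.12709808,  0.38250721,  0.87003271, -0.28386157])}
top {'fx': 484.40739252213626, 'fy': 484.40739252213626, 'cx': 314.5578782337132, 'cy': 243.57722334037425, 'position': array([ 393.33423573,  -64.78776945, 1041.26946227]), 'rotation': array([-0.08098145,  0.05298831,  0.70846877, -0.69907528])}
wrist {'fx': 330.99679489629654, 'fy': 330.99679489629654, 'cx': 316.99210015768864, 'cy': 237.0494887623137, 'hand_eye': array([[ 1.00398185e-04,  9.62674107e-01,  2.70663173e-01,
         6.83395278e+01],
       [ 9.99999799e-01,  7.27880281e-05, -6.29820867e-04,
         1.13515712e+00],
       [-6.26013279e-04,  2.70663182e-01, -9.62673906e-01,
        -1.64354025e+02],
       [ 0.00000000e+00,  0.00000000e+00,  0.00000000e+00,
         1.00000000e+00]])}
```

View pics/top0.png

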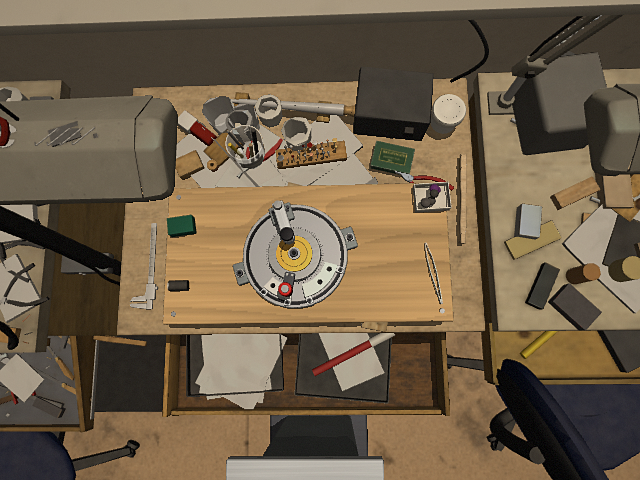

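View pics/side0.png

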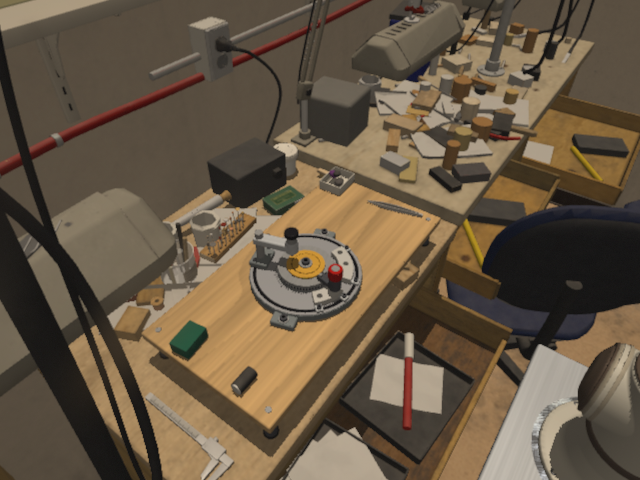

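View pics/wrist0.png

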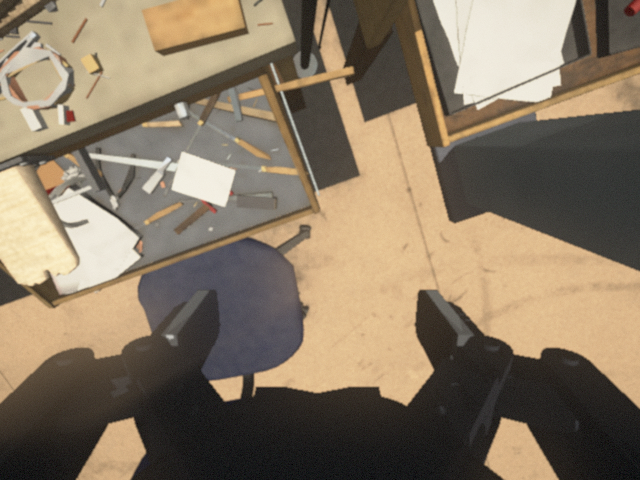

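The top view shows the stage centred near (293,254), red knob (286,289), punch cap (288,236), loupe at (178,286), wax at (181,226). Next, enlarged crops.

Run:
```python
import cv2
a=cv2.imread('pics/top0.png')[190:320,220:370]; cv2.imwrite('pics/top0c.png',cv2.resize(a,None,fx=5,fy=4.6 and 5,interpolation=cv2.INTER_CUBIC)[:600])
a=cv2.imread('pics/side0.png')[215:335,235:385]; cv2.imwrite('pics/side0c.png',cv2.resize(a,None,fx=5,fy=5,interpolation=cv2.INTER_CUBIC))
```

```text
(no output)
```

View pics/top0c.png

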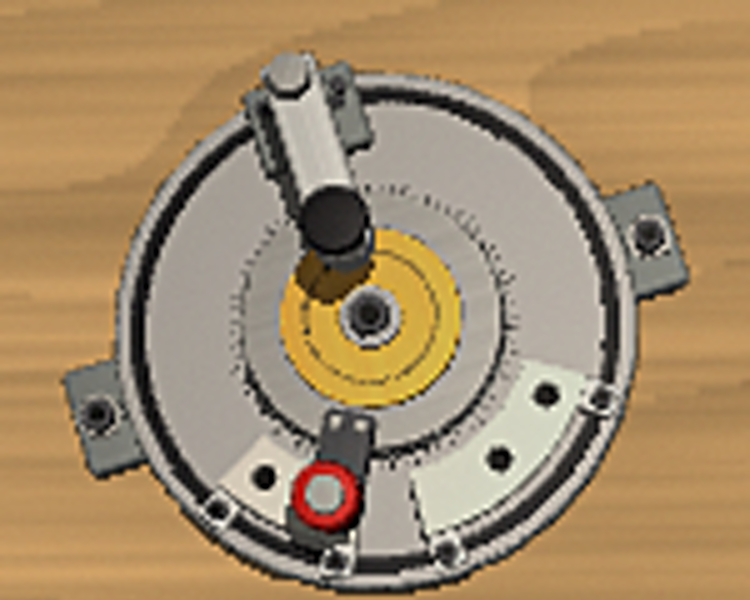

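View pics/side0c.png

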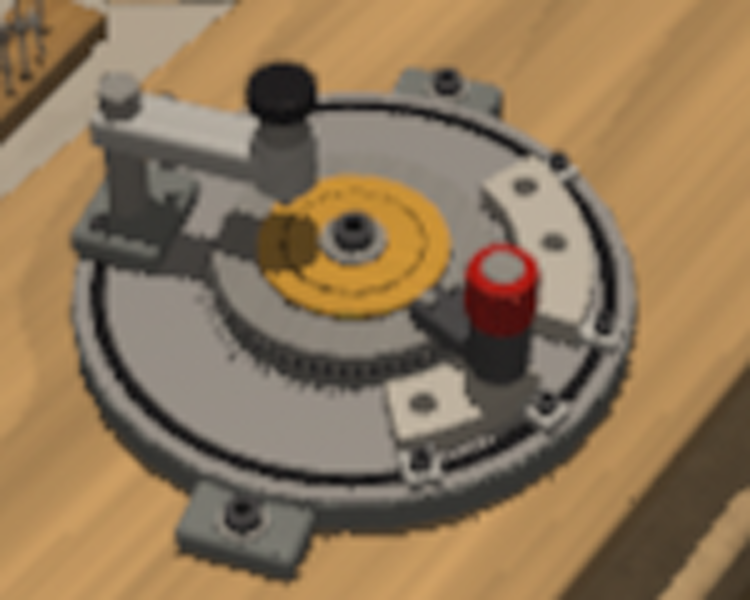

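```bash
cat > h.py <<'E'
import numpy as np
from scipy.spatial.transform import Rotation as R
def ray(c,u,v):
    d=np.array([(u-c['cx'])/c['fx'],-(v-c['cy'])/c['fy'],-1.]);return c['position'],R.from_quat(c['rotation']).apply(d)
def onplane(c,u,v,z):
    p,d=ray(c,u,v);return p+d*(z-p[2])/d[2]
def tri(rs):
    A=np.zeros((3,3));b=np.zeros(3)
    for p,d in rs:
        d=d/np.linalg.norm(d);P=np.eye(3)-np.outer(d,d);A+=P;b+=P@p
    return np.linalg.solve(A,b)
def wristcam(c,s):
    T=np.eye(4);T[:3,:3]=R.from_quat(s['ee_rot']).as_matrix();T[:3,3]=s['position']
    M=T@c['hand_eye']; return dict(c,position=M[:3,3],rotation=R.from_matrix(M[:3,:3]).as_quat())
E
python3 - <<'E'
from bench import *
from h import *
T=calibration("top");S=calibration("side")
pts=dict(axis=((370,313),(353,229),115),knob=((324,493),(503,265),149),cap=((334,215),(282,88),177),h1=((499,458),(554,242),98),h2=((546,395),(526,187),98),h0=((264,477),(425,403),98))
P={}
for k,(t,s,z) in pts.items():
    t=(t[0]/5+220,t[1]/5+190);s=(s[0]/5+235,s[1]/5+215)
    a=onplane(T,*t,z);b=onplane(S,*s,z);c=tri([ray(T,*t),ray(S,*s)])
    P[k]=(a+b)/2
    print(k,a.round(1),b.round(1),c.round(1))
A=P['axis']
for k in P:
    d=P[k]-A; print(k,np.hypot(d[0],d[1]).round(1),np.degrees(np.arctan2(d[1],d[0])).round(1))
E
```

```text
axis [554.4  11.4 115. ] [554.4  13.7 115. ] [555.3  11.8 112.8]
knob [481.2  25.8 149. ] [482.7  24.3 149. ] [481.4  25.7 150.9]
cap [580.2  19.5 177. ] [579.   21.5 177. ] [580.6  19.6 174.8]
h1 [499.  -37.7  98. ] [499.8 -38.4  98. ] [499.1 -37.6  99. ]
h2 [523.6 -56.4  98. ] [524.4 -56.7  98. ] [523.8 -56.3  98.7]
h0 [492.8  54.5  98. ] [493.5  54.   98. ] [492.9  54.5  98.8]
axis 0.0 0.0
knob 73.5 170.2
cap 26.4 17.4
h1 74.7 -137.4
h2 75.5 -113.8
h0 74.1 145.8
```

Run:
```python
import cv2
a=cv2.imread('pics/top0.png')[80:310,0:200]; b=cv2.imread('pics/side0.png')[0:480,0:200]
cv2.imwrite('pics/l.png',cv2.resize(a,None,fx=2.5,fy=2.5)[:600]); cv2.imwrite('pics/l2.png',cv2.resize(b,None,fx=1.25,fy=1.25))
```

```text
(no output)
```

View pics/l.png

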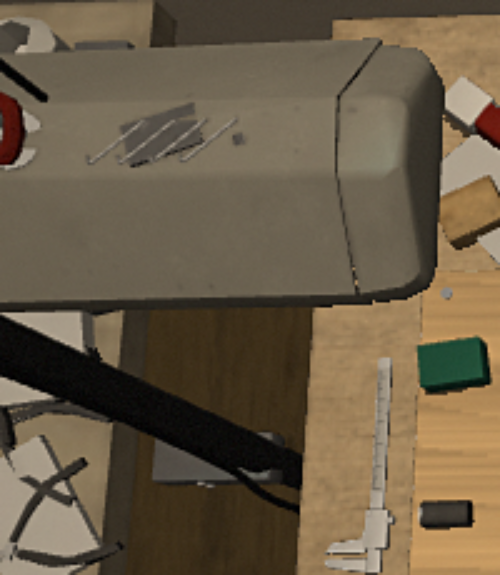

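View pics/l2.png

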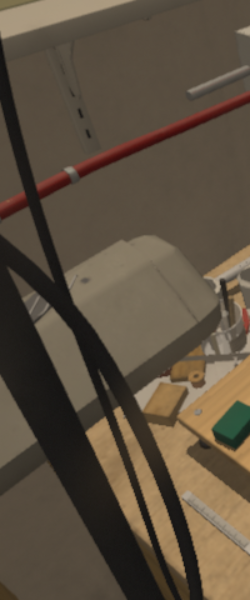

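Run:
```python
from bench import *
from h import *
T=calibration("top");S=calibration("side")
def pl(c,a,b):
    p,d=ray(c,*a);_,e=ray(c,*b);n=np.cross(d,e);return n/np.linalg.norm(n),p
n1,p1=pl(T,(0,220.8),(116,267)); n2,p2=pl(S,(20,270),(100,465))
d=np.cross(n1,n2);d/=np.linalg.norm(d)
for z in (-400,-200,0,200,400,600):
    A=np.array([n1,n2,[0,0,1]]);print(np.linalg.solve(A,[n1@p1,n2@p2,z]).round())
```

```text
[ 572.  509. -400.]
[ 570.  487. -200.]
[568. 464.   0.]
[567. 442. 200.]
[565. 420. 400.]
[563. 398. 600.]
```

jog_arm:
  increments:
    - [0.04, 0.04, -0.02, -6]
    - [0.09, 0.09, -0.04, -14]
    - [0.14, 0.14, -0.05, -22]
    - [0.19, 0.19, -0.05, -30]
    - [0.24, 0.24, -0.05, -38]
    - [0.29, 0.285, -0.05, -46]
    - [0.335, 0.33, -0.05, -54]
    - [0.38, 0.375, -0.05, -60]
    - [0.42, 0.41, -0.05, -62.5]
    - [0.444, 0.437, -0.05, -62.5]
  hand: 0.2

```text
clock: 1.4
position: [478.8, 29.6, 258.9]
ee_rot: [0.932, 0.363, -0.0, 0.001]
contact_force: [1.9, 0.8, -0.7]
gripper_width: 51.6
```

Run:
```python
from bench import *
import cv2,json
s=read_state(); im=get_image("wrist"); cv2.imwrite("pics/w1.png",im[:,:,::-1])
json.dump({k:s[k].tolist() for k in('position','ee_rot','contact_force')}|{'gw':s['gripper_width']},open('w1.json','w')); print(open('w1.json').read())
```

```text
{"position": [478.83223418260576, 29.60118677024111, 258.89994196329314], "ee_rot": [0.9317165197292149, 0.3631856834678039, -0.00028979652699325176, 0.0006341968754057959], "contact_force": [1.9079157235770645, 0.8084920436544704, -0.6557005335283341], "gw": 51.61647676820309}
```

View pics/w1.png

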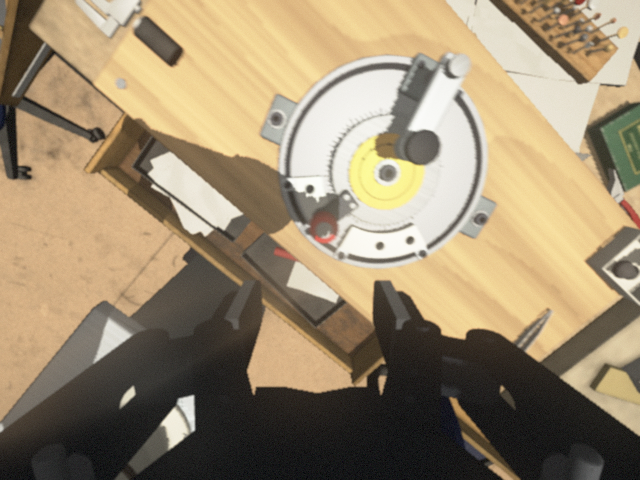

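Run:
```python
import cv2
a=cv2.imread('pics/w1.png')[110:270,270:470]; cv2.imwrite('pics/w1c.png',cv2.resize(a,None,fx=3.75,fy=3.75,interpolation=cv2.INTER_CUBIC))
```

```text
(no output)
```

View pics/w1c.png

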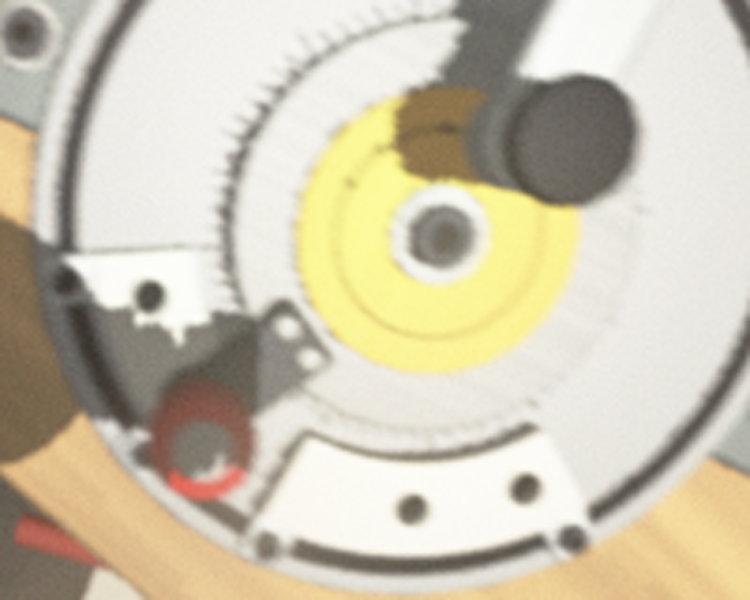

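Run:
```python
from bench import *
from h import *
import json
s=read_state(); print(s['position'],s['clock'],s['contact_force'])
j=json.load(open('w1.json')); W=wristcam(calibration("wrist"),j)
pts=dict(axis=(441,236,115),knob=(204,448,149),cap=(574,138,177),h1=(413,510,98),h2=(525,489,98),h0=(149,296,98))
P={}
for k,(u,v,z) in pts.items():
    P[k]=onplane(W,u/3.75+270,v/3.75+110,z); d=P[k]-P['axis']
    print(k,P[k].round(1),np.hypot(d[0],d[1]).round(1),np.degrees(np.arctan2(d[1],d[0])).round(1)%360)
```

```text
[480.45887312  24.11904064 258.57894256] 1.45 [ 3.24612352 -1.78262841  1.61442047]
axis [553.7   9.6 115. ] 0.0 0.0
knob [481.1  22.4 149. ] 73.7 170.0
cap [578.8  17.4 177. ] 26.3 17.3
h1 [498.2 -41.7  98. ] 75.5 222.8
h2 [523.1 -60.   98. ] 76.0 246.3
h0 [492.6  51.1  98. ] 73.8 145.8
```

jog_arm:
  increments:
    - [0.001, 0, 0.02, -10]
    - [0.001, 0, 0.045, -20]
    - [0.001, 0, 0.065, -30]
    - [0.001, 0, 0.075, -37.5]
    - [0.001, 0, 0.08, -37.5]
    - [0.001, 0, 0.08, -37.5]
  hand: -0.1

```text
clock: 2.2
position: [481.0, 24.5, 178.4]
ee_rot: [0.768, 0.64, -0.002, 0.001]
contact_force: [0.3, 0.1, 0.3]
gripper_width: 38.9
```

Run:
```python
from bench import *
import cv2,json
s=read_state(); im=get_image("wrist"); cv2.imwrite("pics/w2.png",im[:,:,::-1])
cv2.imwrite("pics/s2.png",cv2.resize(get_image("side")[180:330,250:400,::-1],None,fx=4,fy=4))
json.dump({k:s[k].tolist() for k in('position','ee_rot')},open('w2.json','w')); print(s['position'])
```

```text
[480.99514529  24.48016133 178.41663745]
```

View pics/w2.png

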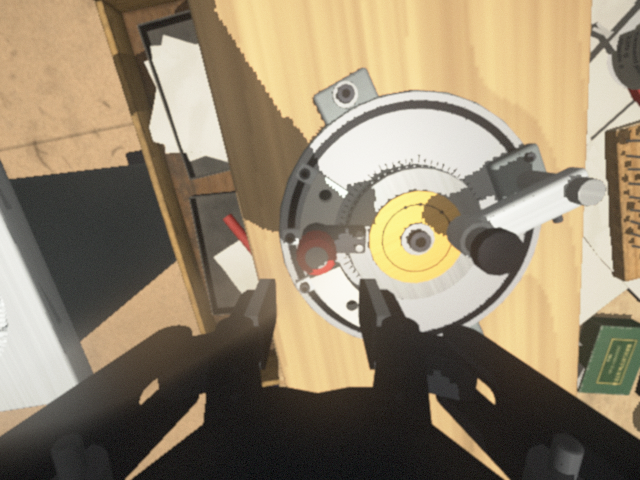

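View pics/s2.png

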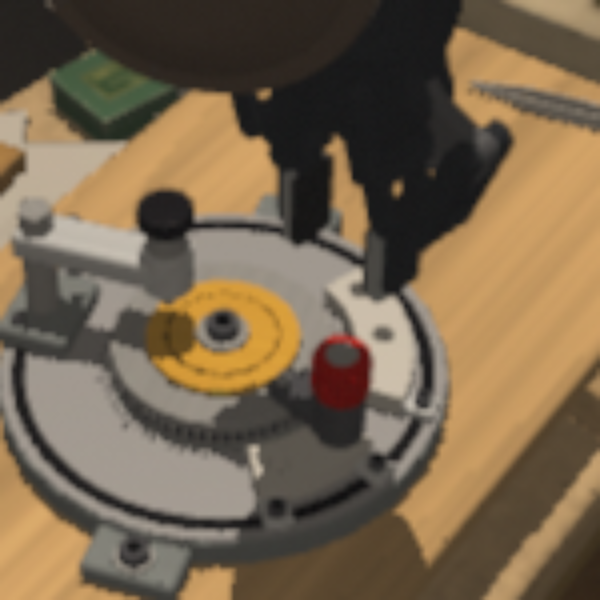

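Run:
```python
from bench import *
from h import *
import json,cv2
a=cv2.imread('pics/w2.png')[215:315,270:450]; cv2.imwrite('pics/w2c.png',cv2.resize(a,None,fx=4.4,fy=4.4,interpolation=cv2.INTER_CUBIC))
j=json.load(open('w2.json')); W=wristcam(calibration("wrist"),j)
for n,u,v,z in (('axis',419.5,240.5,115),('knob',318,259,149),('h1',353,306,98),('h0',325,195,98)): print(n,onplane(W,u,v,z).round(1))
```

```text
axis [552.9  11.7 115. ]
knob [480.9  23.1 149. ]
h1 [498.5 -40.3  98. ]
h0 [491.9  53.6  98. ]
```

View pics/w2c.png

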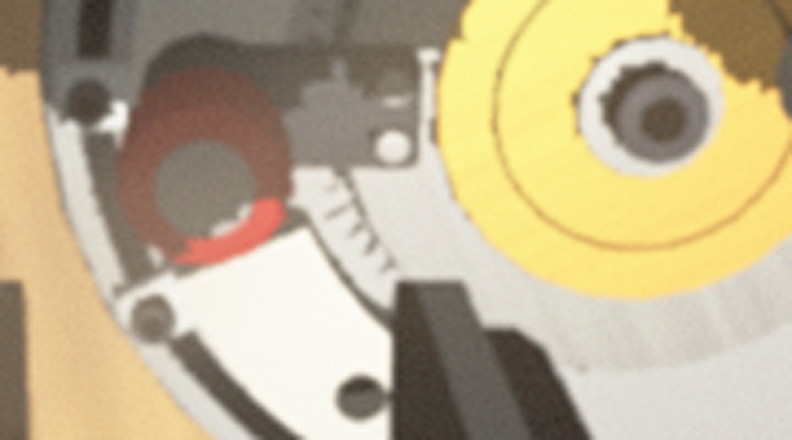

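jog_arm:
  increments:
    - [0, 0, 0.015, 0]
    - [0, 0, 0.03, 0]
    - [0, 0, 0.035, 0]
    - [0, 0, 0.035, 0]

```text
clock: 2.8
position: [481.6, 24.5, 144.3]
ee_rot: [0.768, 0.64, -0.001, 0.002]
contact_force: [0.3, 0.3, -0.3]
gripper_width: 38.4
```

jog_arm:
  increments:
    - [0, 0, 0, 0]
    - [0, 0, 0, 0]
    - [0, 0, 0, 0]
    - [0, 0, 0, 0]
    - [0, 0, 0, 0]
  hand: -0.5

```text
clock: 3.42
position: [481.6, 24.5, 144.3]
ee_rot: [0.768, 0.64, -0.001, 0.002]
contact_force: [-0.3, 0.4, 0.3]
gripper_width: 21.0
```

Run:
```python
from bench import *
import cv2,json
im=get_image("wrist"); cv2.imwrite("pics/w3.png",im[:,:,::-1])
cv2.imwrite("pics/s3.png",cv2.resize(get_image("side")[180:330,250:400,::-1],None,fx=4,fy=4))
print(read_state())
```

```text
{'clock': 3.525, 'joints': array([ 0.39129631,  0.2045662 , -0.42968305,  0.0048491 , -0.93782653,
        2.5664353 ]), 'joint_vel': array([-0.0009231 ,  0.00040079, -0.00111249, -0.0017395 ,  0.00081753,
        0.00125764]), 'joint_efforts': array([ 4.45046453e-05, -2.73805636e+01,  1.63530457e+01,  3.63707811e+00,
       -3.25378474e-03, -6.56550014e-05]), 'position': array([481.63705753,  24.49172471, 144.30100249]), 'ee_rot': array([ 0.76811412,  0.64030967, -0.00119222,  0.00167503]), 'contact_force': array([0.80712516, 0.29754506, 0.40471175]), 'wrist_torque': array([ 0.00091088, -0.00900793, -0.04562976]), 'gripper_width': 21.383016016108694}
```

View pics/w3.png

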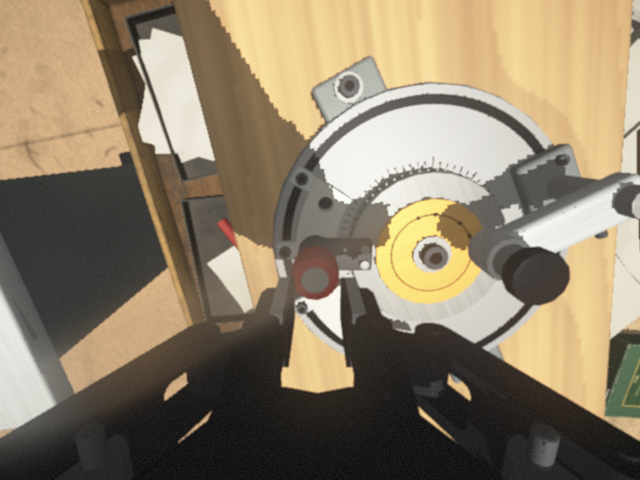

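View pics/s3.png

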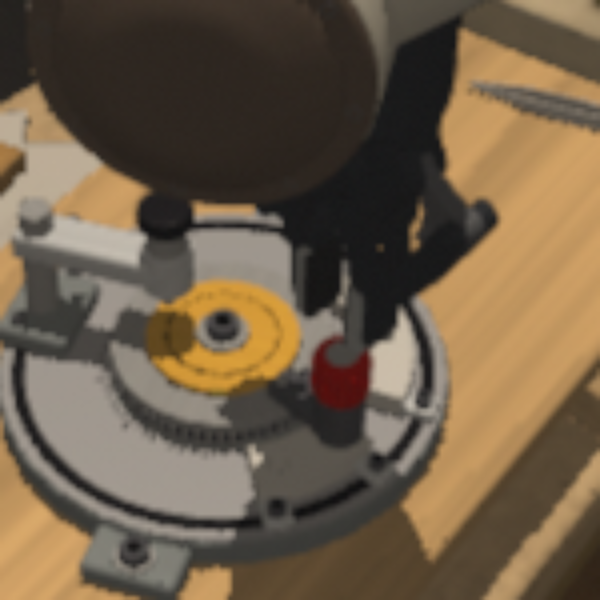

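```bash
cat >> h.py <<'E'
def proj(c,p):
    q=R.from_quat(c['rotation']).inv().apply(np.array(p)-c['position']); return c['cx']+c['fx']*q[0]/-q[2], c['cy']-c['fy']*q[1]/-q[2]
E
python3 - <<'E'
from bench import *
from h import *
s=read_state();W=wristcam(calibration("wrist"),s);S=calibration("side")
Rm=R.from_quat(s['ee_rot'])
for t in ([0,0,0],[0,10.5,17],[0,-10.5,17],[0,10.5,0],[0,-10.5,0],[0,10.5,-20],[0,0,-52]):
    p=s['position']+Rm.apply(t); u,v=proj(S,p); print(t,p.round(),'wrist',np.round(proj(W,p)),'side crop',round((u-250)*4),round((v-180)*4))
for p in ([481,24.5,149],[481,24.5,138]): u,v=proj(S,p); print(p,np.round(proj(W,p)),round((u-250)*4),round((v-180)*4))
E
```

```text
[0, 0, 0] [482.  24. 144.] wrist [318. 275.] side crop 344 361
[0, 10.5, 17] [492.  23. 127.] wrist [336. 264.] side crop 325 375
[0, -10.5, 17] [471.  26. 127.] wrist [300. 264.] side crop 360 401
[0, 10.5, 0] [492.  23. 144.] wrist [338. 275.] side crop 326 348
[0, -10.5, 0] [471.  26. 144.] wrist [298. 275.] side crop 362 374
[0, 10.5, -20] [492.  23. 164.] wrist [340. 292.] side crop 328 315
[0, 0, -52] [482.  25. 196.] wrist [318. 328.] side crop 348 273
[481, 24.5, 149] [317. 279.] 346 354
[481, 24.5, 138] [317. 271.] 345 372
```

Run:
```python
import cv2
a=cv2.imread('pics/w3.png')[230:400,220:420]; cv2.imwrite('pics/w3c.png',cv2.resize(a,None,fx=3.5,fy=3.5,interpolation=cv2.INTER_CUBIC))
```

```text
(no output)
```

View pics/w3c.png

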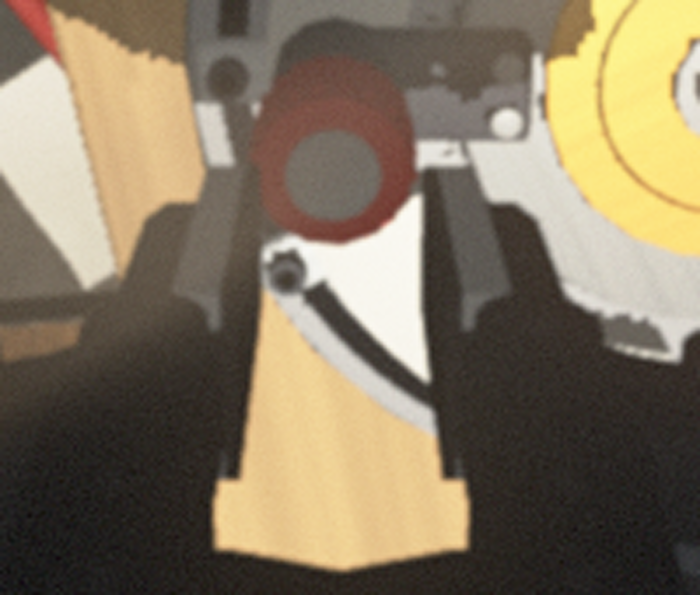

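Run:
```python
from bench import *
import cv2
im=get_image("side"); cv2.imwrite("pics/s4.png",cv2.resize(im[235:285,310:360,::-1],None,fx=12,fy=12,interpolation=cv2.INTER_CUBIC))
im=get_image("top"); cv2.imwrite("pics/t4.png",cv2.resize(im[190:320,220:370,::-1],None,fx=4.6,fy=4.6,interpolation=cv2.INTER_CUBIC))
```

```text
(no output)
```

View pics/s4.png

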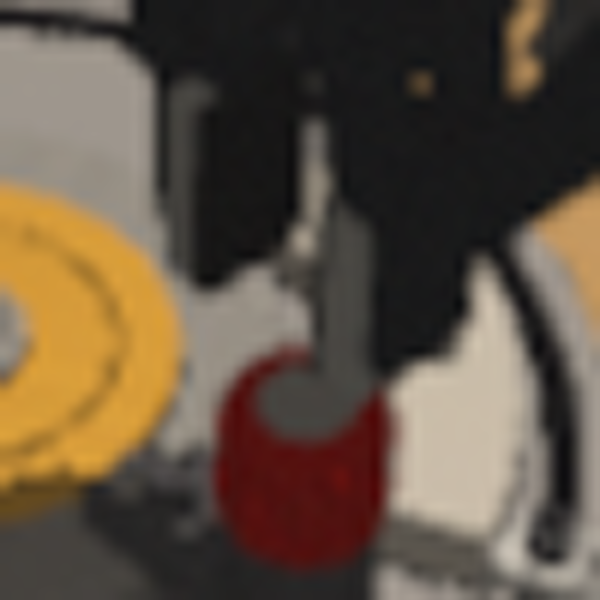

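View pics/t4.png

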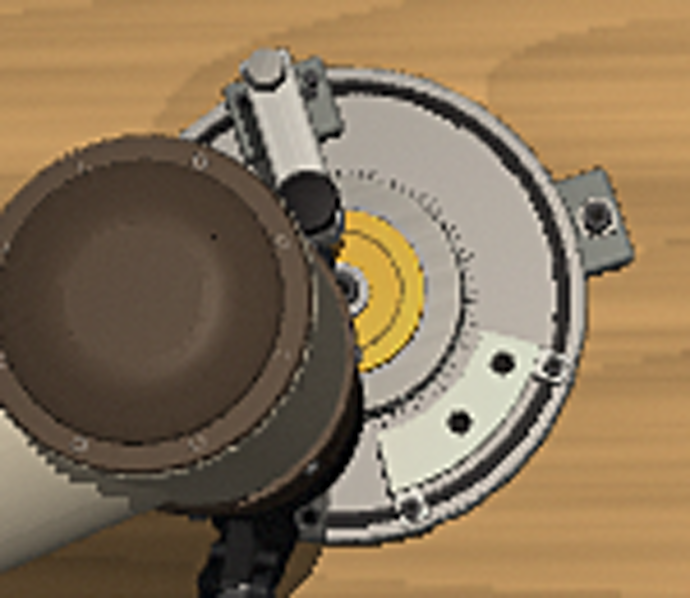

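Run:
```python
from bench import *
from h import *
s=read_state();W=wristcam(calibration("wrist"),s);S=calibration("side")
Rm=R.from_quat(s['ee_rot'])
print('targets side outer (341,267) inner (326.7,259); wrist (292,277),(341,277)')
for x in (-11,0,11):
  for z in (17,0,-10,-20,-30):
    o=[]
    for y in (-11,11):
        p=s['position']+Rm.apply([x,y,z]); o+=[np.round(proj(S,p),1),np.round(proj(W,p),0)]
    print(x,z,*o)
```

```text
targets side outer (341,267) inner (326.7,259); wrist (292,277),(341,277)
-11 17 [344.7 277.2] [299. 282.] [335.6 270.4] [336. 282.]
-11 0 [345.1 270.4] [298. 294.] [335.9 263.7] [338. 294.]
-11 -10 [345.4 266.3] [297. 303.] [336.1 259.6] [339. 303.]
-11 -20 [345.7 262.2] [295. 312.] [336.3 255.5] [341. 312.]
-11 -30 [346. 258.] [294. 323.] [336.5 251.3] [342. 323.]
0 17 [340.3 280.4] [299. 264.] [331.2 273.6] [337. 264.]
0 0 [340.7 273.7] [297. 275.] [331.4 266.9] [339. 275.]
0 -10 [340.9 269.6] [296. 283.] [331.6 262.8] [340. 283.]
0 -20 [341.1 265.5] [295. 292.] [331.7 258.7] [341. 292.]
0 -30 [341.4 261.3] [293. 301.] [331.9 254.5] [343. 301.]
11 17 [335.8 283.8] [299. 246.] [326.7 276.9] [337. 246.]
11 0 [336.1 277. ] [297. 256.] [326.9 270.1] [339. 256.]
11 -10 [336.3 272.9] [296. 262.] [327. 266.] [340. 262.]
11 -20 [336.5 268.8] [294. 270.] [327.1 261.9] [342. 270.]
11 -30 [336.7 264.6] [293. 278.] [327.2 257.7] [343. 278.]
```

The fingers closed to 21 mm without touching the 25 mm knob. Both the wrist and side views put the fingertips about 27 mm behind the reported TCP, so at z≈171. They are above the knob. I'll reopen and lower in stages, checking as I go.

jog_arm:
  increments:
    - [0, 0, 0, 0]
    - [0, 0, 0, 0]
    - [0, 0, 0.0, 0]
    - [0, 0, 0.01, 0]
    - [0, 0, 0.02, 0]
    - [0, 0, 0.027, 0]
    - [0, 0, 0.027, 0]
  hand: -0.1

```text
clock: 4.5
position: [481.1, 24.2, 116.4]
ee_rot: [0.768, 0.64, -0.002, 0.001]
contact_force: [0.1, -0.8, 1.0]
gripper_width: 38.5
```

```bash
cat > look.py <<'E'
import sys
from bench import *
import cv2
n=sys.argv[1]
print(read_state()['position'],read_state()['contact_force'])
if 'w' in sys.argv[2]: cv2.imwrite(f"pics/w{n}.png",get_image("wrist")[:,:,::-1])
if 's' in sys.argv[2]: cv2.imwrite(f"pics/s{n}.png",cv2.resize(get_image("side")[205:325,250:390,::-1],None,fx=5,fy=5,interpolation=cv2.INTER_CUBIC))
E
python3 look.py 5 ws
```

```text
[481.10721275  24.15586957 116.39129083] [ 0.06683147 -0.75945527  0.98803272]
```

View pics/s5.png

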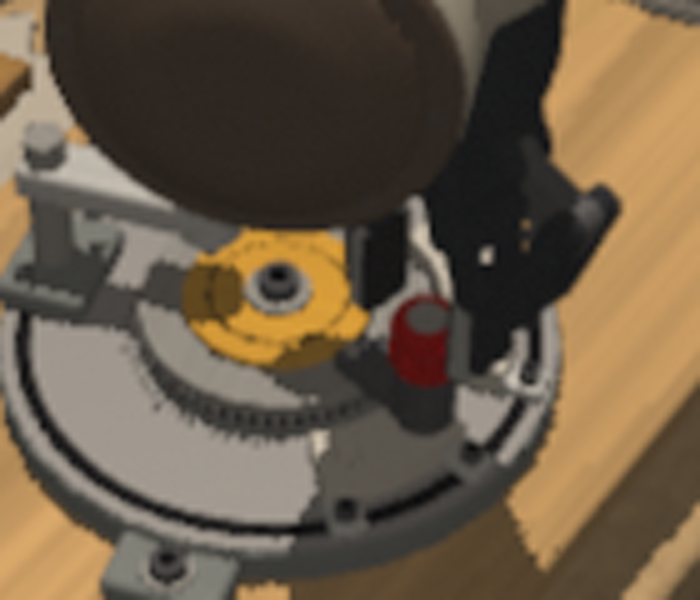

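View pics/w5.png

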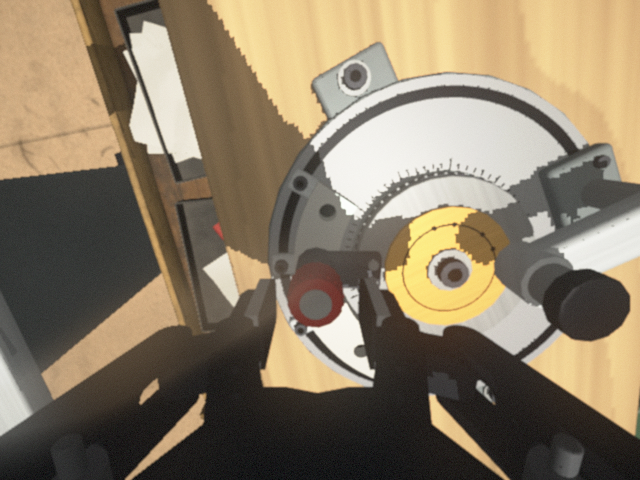

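jog_arm:
  increments:
    - [0, 0, 0.006, 0]
    - [0, 0, 0.013, 0]
    - [0, 0, 0.013, 0]

```text
clock: 4.97
position: [481.2, 24.1, 103.5]
ee_rot: [0.768, 0.64, -0.002, 0.001]
contact_force: [0.5, 0.0, -0.6]
gripper_width: 38.6
```

jog_arm:
  increments:
    - [0, 0, 0, 0]
    - [0, 0, 0, 0]
    - [0, 0, 0, 0]
  hand: -0.34

```text
clock: 5.35
position: [481.3, 24.2, 103.7]
ee_rot: [0.768, 0.64, -0.002, 0.001]
contact_force: [-0.4, -0.2, 0.2]
gripper_width: 28.0
```

```bash
python3 look.py 6 ws
```

```text
[481.31721336  24.1683666  103.67376357] [-0.35311178 -0.22040973  0.18752984]
```

View pics/s6.png

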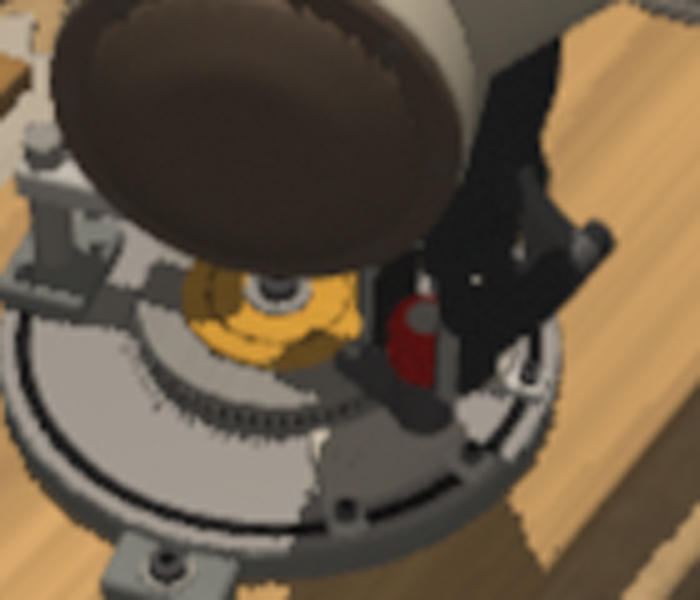

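View pics/w6.png

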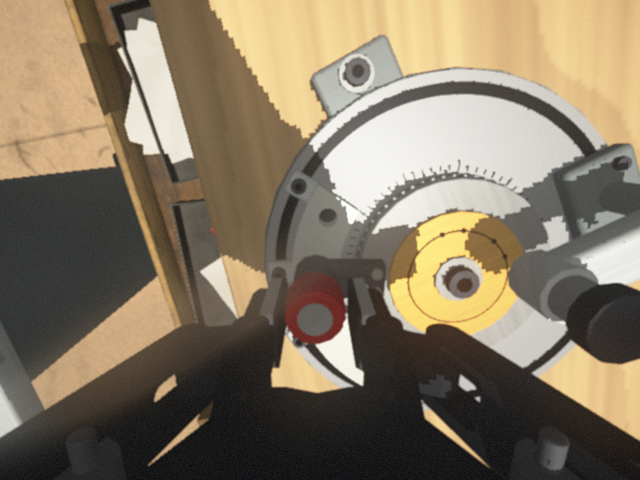

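The jaws now straddle the knob: knob at (316,312), tips at about (283,300) and (352,300) in the wrist view. Closing.

jog_arm:
  increments:
    - [0, 0, 0, 0]
    - [0, 0, 0, 0]
    - [0, 0, 0, 0]
  hand: -0.8

```text
clock: 5.82
position: [480.9, 24.1, 103.9]
ee_rot: [0.768, 0.64, -0.002, 0.001]
contact_force: [-3.9, 1.3, 5.6]
gripper_width: 22.7
```

jog_arm:
  increments:
    - [0, 0, 0, 0]
    - [0, 0, 0, 0]

```text
clock: 6.08
position: [480.9, 24.1, 103.9]
ee_rot: [0.768, 0.64, -0.002, 0.001]
contact_force: [-3.1, 0.1, 4.0]
gripper_width: 23.4
```

```bash
python3 look.py 7 ws
```

```text
[480.88217733  24.14239207 103.91978012] [-3.10966088  0.10088958  3.95013024]
```

View pics/s7.png

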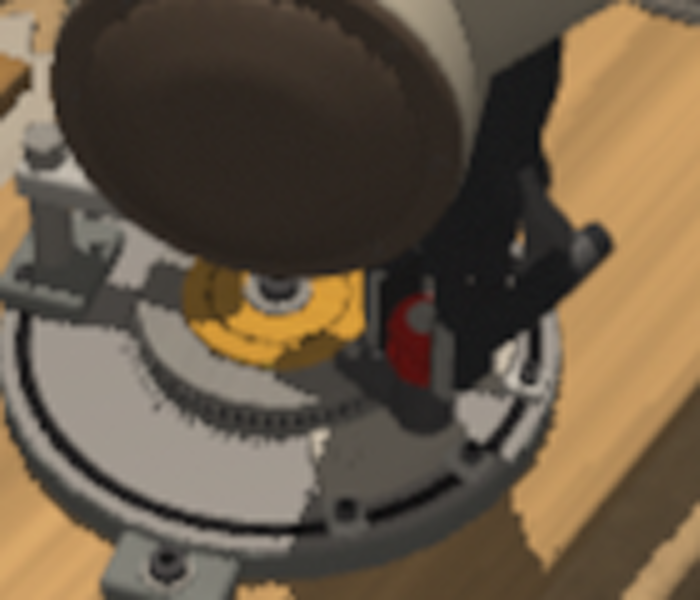

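View pics/w7.png

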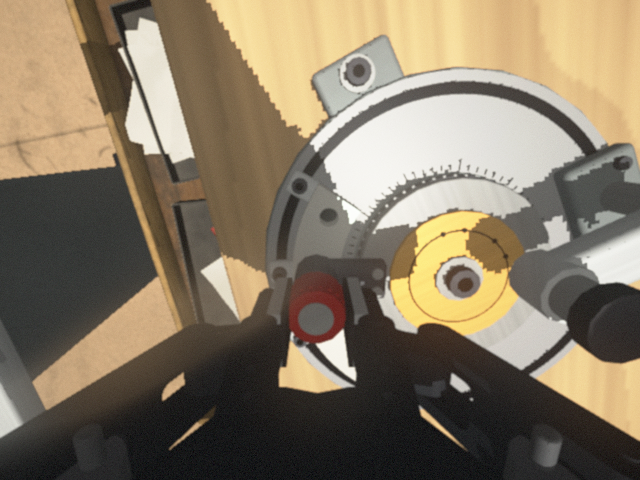

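jog_arm:
  increments:
    - [0, 0, -0.004, 0]
    - [0, 0, -0.008, 0]
    - [0, 0, -0.0115, 0]
    - [0, 0, -0.0115, 0]

```text
clock: 6.68
position: [480.6, 24.2, 115.0]
ee_rot: [0.768, 0.64, -0.002, 0.001]
contact_force: [1.6, -0.1, -9.5]
gripper_width: 23.0
```

```bash
python3 look.py 8 ws
```

```text
[480.60783229  24.17548641 115.00210269] [ 1.63803079 -0.08687686 -9.52452418]
```

View pics/s8.png

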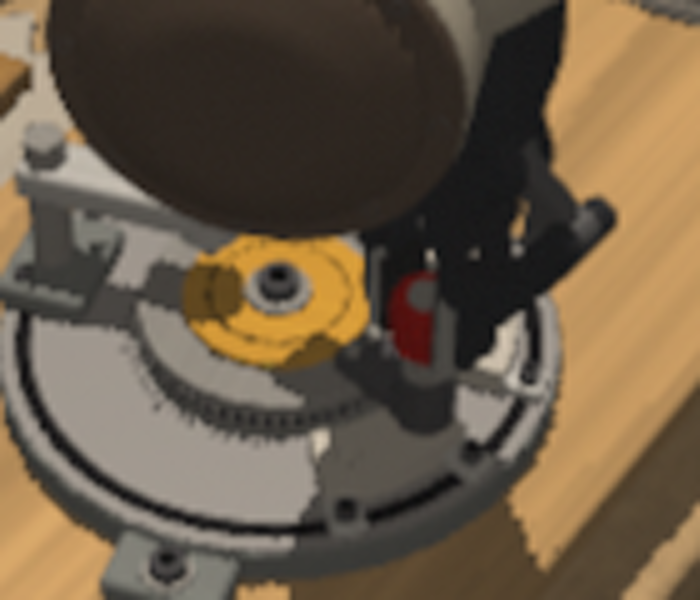

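View pics/w8.png

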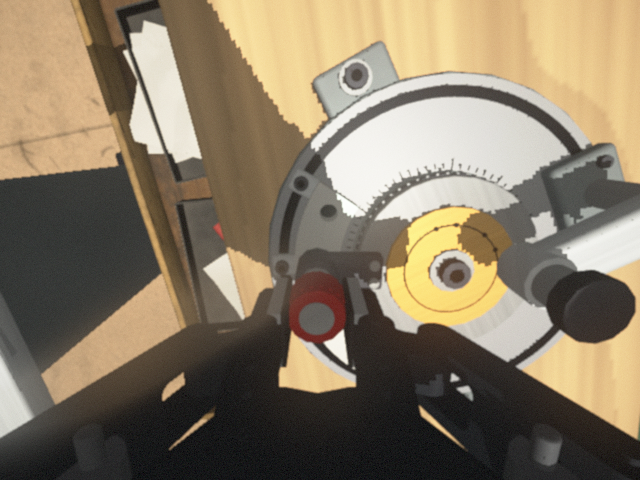

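Run:
```python
from bench import *
from h import *
s=read_state(); Rm=R.from_quat(s['ee_rot']); A=np.array([554.5,11.2])
p0=np.array([480.64,24.2])
for i,d in enumerate((3,8,13.5,19,24.5,30,35.5,41,46,49)):
    a=np.radians(170+d); p=A+75*np.array([np.cos(a),np.sin(a)])
    print(d,p.round(1),Rm.inv().apply([*(p-p0),0]).round(1), -0)
print(s['position'])
```

```text
3 [480.1  20.3] [-3.9  0.1  0. ] 0
8 [479.5  13.8] [-10.4   0.8   0.1] 0
13.5 [479.6   6.6] [-17.5   2.2   0.1] 0
19 [480.4  -0.5] [-24.4   4.2   0.1] 0
24.5 [481.9  -7.6] [-31.    7.    0.1] 0
30 [484.  -14.5] [-37.4  10.3   0.2] 0
35.5 [486.8 -21.1] [-43.4  14.2   0.2] 0
41 [490.2 -27.4] [-49.1  18.7   0.2] 0
46 [493.8 -32.9] [-53.8  23.3   0.2] 0
49 [496.2 -36. ] [-56.4  26.2   0.3] 0
[480.62270721  24.16907674 114.98546845]
```

jog_arm:
  increments:
    - [-0.0039, 0.0001, 0, 3]
    - [-0.0104, 0.0008, 0, 7]
    - [-0.0175, 0.0022, 0, 11]
    - [-0.0244, 0.0042, 0, 15]
    - [-0.031, 0.007, 0, 19]

```text
clock: 7.4
position: [481.1, -7.5, 114.6]
ee_rot: [0.864, 0.504, -0.003, 0.001]
contact_force: [1.1, 1.8, -9.8]
gripper_width: 23.0
```

jog_arm:
  increments:
    - [-0.0047, 0.006, 0, 4]
    - [-0.009, 0.0116, 0, 8]
    - [-0.0128, 0.0177, 0, 12]
    - [-0.0158, 0.0235, 0, 16]
    - [-0.0174, 0.0272, 0, 18]
    - [-0.0174, 0.0272, 0, 18]

```text
clock: 8.15
position: [495.5, -36.4, 114.2]
ee_rot: [0.932, 0.362, -0.004, 0.001]
contact_force: [-0.8, 0.8, -9.6]
gripper_width: 23.3
```

```bash
python3 look.py 9 ws; python3 -c "
from bench import *
s=read_state();print(s['position'],s['ee_rot'])
import cv2
cv2.imwrite('pics/t9.png',cv2.resize(get_image('top')[190:320,220:370,::-1],None,fx=4.6,fy=4.6,interpolation=cv2.INTER_CUBIC))"
```

```text
[495.460744   -36.41791334 114.15327177] [-0.84344943  0.81740529 -9.61283379]
[495.47890482 -36.36526292 114.33860198] [ 0.93201773  0.36239272 -0.00359861  0.00122974]
```

View pics/w9.png

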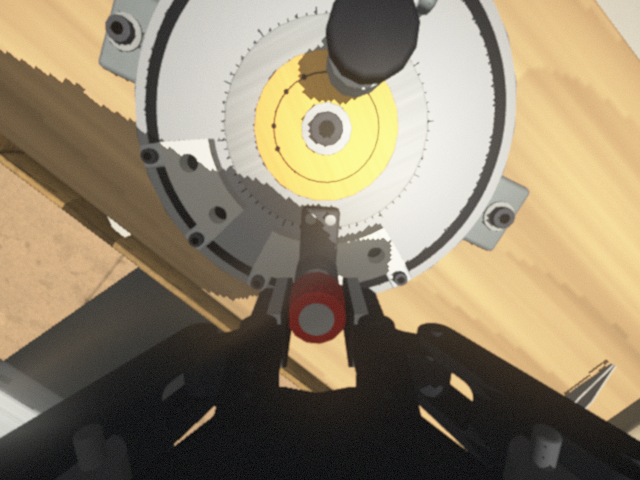

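View pics/s9.png

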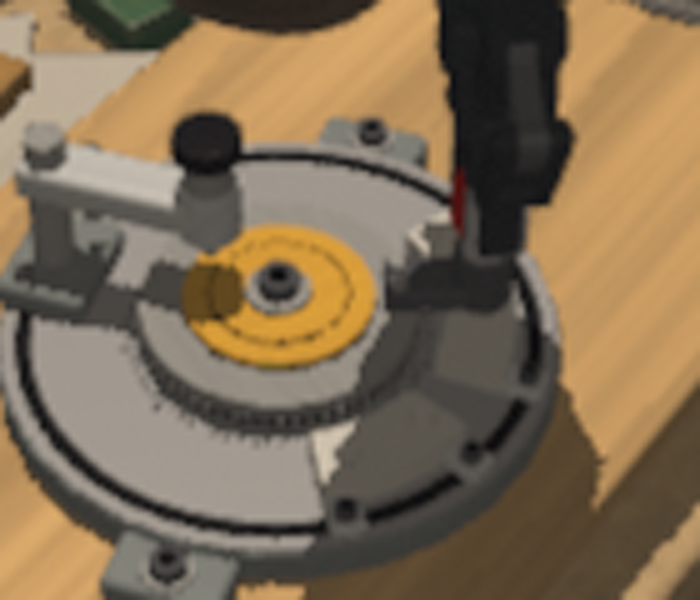

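View pics/t9.png

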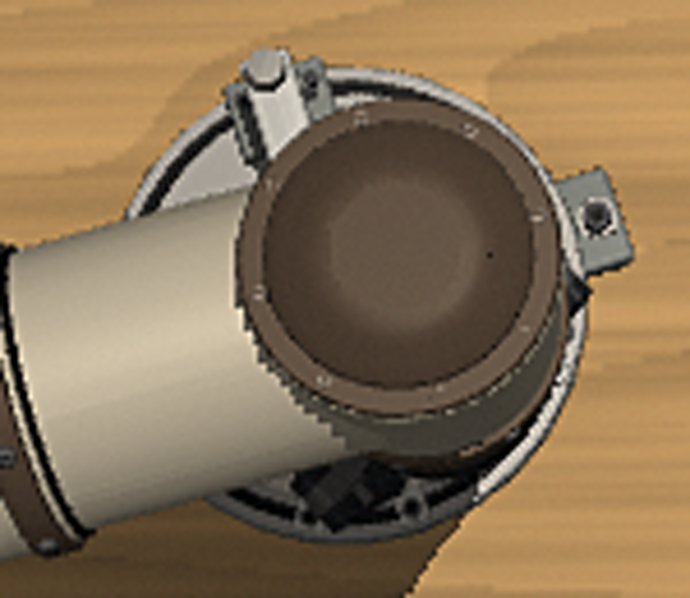

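Run:
```python
from bench import *
from h import *
import cv2
s=read_state(); W=wristcam(calibration("wrist"),s)
a=cv2.imread('pics/w9.png')[80:290,130:420]; cv2.imwrite('pics/w9c.png',cv2.resize(a,None,fx=2.75,fy=2.75,interpolation=cv2.INTER_CUBIC))
P={}
for n,u,v,z in (('axis',326,128,115),('h2',375.5,254,98),('h0',190,163,98),('hs',219,214,98),('knob',317.5,318,159),('armL',301,215,112),('armR',340,211,112)):
    P[n]=onplane(W,u,v,z); d=P[n]-P['axis']; print(n,P[n].round(1),np.hypot(d[0],d[1]).round(1),np.degrees(np.arctan2(d[1],d[0])).round(1)%360)
```

```text
axis [553.6  10.7 115. ] 0.0 0.0
h2 [523.1 -57.1  98. ] 74.4 245.8
h0 [492.5  52.1  98. ] 73.8 145.9
hs [480.9  23.7  98. ] 73.8 169.9
knob [495.9 -36.6 159. ] 74.6 219.4
armL [514.   -8.7 112. ] 44.1 206.1
armR [529. -22. 112.] 40.9 233.1
```

View pics/w9c.png

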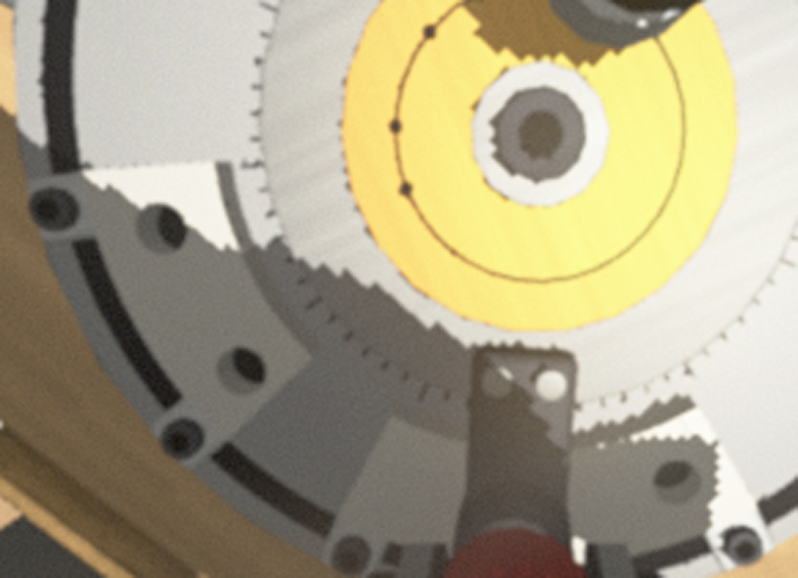

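jog_arm:
  increments:
    - [0, 0, 0.001, 0]
    - [0, 0, 0.002, 0]
    - [0, 0, 0.002, 0]

```text
clock: 8.68
position: [495.4, -36.4, 112.4]
ee_rot: [0.932, 0.362, -0.004, 0.001]
contact_force: [-0.9, -0.0, -9.3]
gripper_width: 22.9
```

jog_arm:
  increments:
    - [0, 0, 0.0007, 0]
    - [0, 0, 0.0014, 0]
    - [0, 0, 0.0014, 0]

```text
clock: 9.05
position: [495.7, -36.4, 111.7]
ee_rot: [0.932, 0.363, -0.003, 0.001]
contact_force: [-2.8, 0.4, -1.5]
gripper_width: 23.2
```

jog_arm:
  increments:
    - [0, 0, 0, 0]
    - [0, 0, 0, 0]
    - [0, 0, 0, 0]
  hand: -0.36

```text
clock: 9.43
position: [496.9, -36.2, 112.5]
ee_rot: [0.932, 0.363, -0.002, 0.002]
contact_force: [0.8, -0.1, -0.2]
gripper_width: 27.6
```

```bash
python3 look.py 10 w; python3 -c "
import cv2
a=cv2.imread('pics/w10.png')[190:370,230:430]; cv2.imwrite('pics/w10c.png',cv2.resize(a,None,fx=3.3,fy=3.3,interpolation=cv2.INTER_CUBIC))"
```

```text
[496.85182562 -36.23344786 112.52826917] [ 0.75061947 -0.08031437 -0.23847642]
```

View pics/w10c.png

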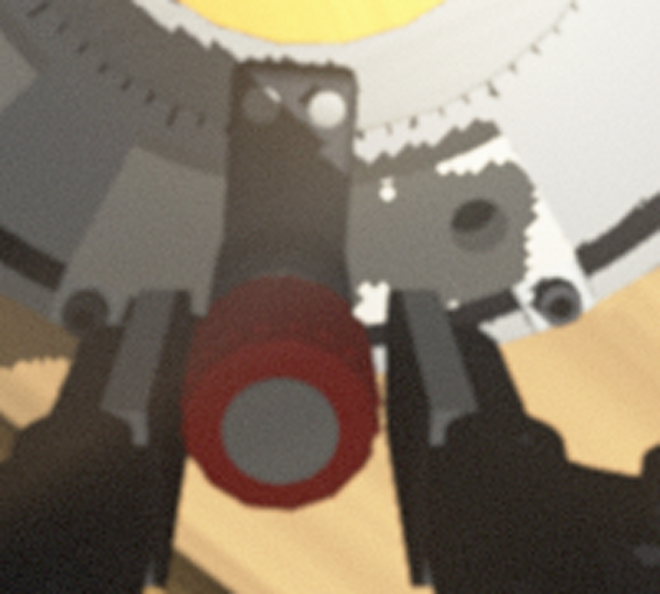

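jog_arm:
  increments:
    - [0, 0.0005, 0, 0]
    - [0, 0.001, 0, 0]
    - [0, 0.001, 0, 0]

```text
clock: 9.85
position: [497.1, -36.9, 112.3]
ee_rot: [0.932, 0.363, -0.002, 0.002]
contact_force: [-1.3, 2.1, 0.9]
gripper_width: 27.3
```

jog_arm:
  increments:
    - [0, 0.0005, 0, 0]
    - [0, 0.001, 0, 0]
    - [0, 0.001, 0, 0]

```text
clock: 10.22
position: [497.3, -37.3, 112.3]
ee_rot: [0.932, 0.363, -0.003, 0.001]
contact_force: [-3.1, 4.0, 2.7]
gripper_width: 27.0
```

```bash
python3 look.py 11 w; python3 -c "
import cv2
a=cv2.imread('pics/w11.png')[190:370,230:430]; cv2.imwrite('pics/w11c.png',cv2.resize(a,None,fx=3.3,fy=3.3,interpolation=cv2.INTER_CUBIC))"
```

```text
[497.34885335 -37.25984792 112.26271775] [-3.13233802  3.96595988  2.70818554]
```

View pics/w11c.png

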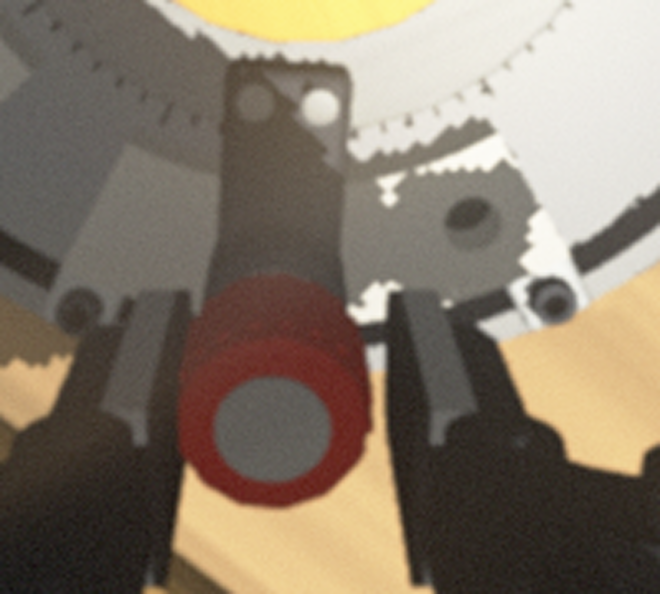

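jog_arm:
  increments:
    - [0, 0.0005, 0, 0]
    - [0, 0.001, 0, 0]

```text
clock: 10.52
position: [497.4, -37.5, 112.2]
ee_rot: [0.932, 0.363, -0.003, 0.001]
contact_force: [-3.5, 4.8, 3.0]
gripper_width: 27.6
```

jog_arm:
  increments:
    - [0, 0.0005, 0, 0]
    - [0, 0.001, 0, 0]

```text
clock: 10.78
position: [497.4, -37.7, 112.1]
ee_rot: [0.932, 0.362, -0.004, -0.0]
contact_force: [-4.3, 4.9, 2.9]
gripper_width: 27.5
```

jog_arm:
  increments:
    - [0, 0.0008, 0, 0]
    - [0, 0.0015, 0, 0]
    - [0, 0.0015, 0, 0]

```text
clock: 11.15
position: [498.2, -38.9, 111.9]
ee_rot: [0.932, 0.363, -0.004, 0.0]
contact_force: [-1.6, -0.4, -1.5]
gripper_width: 27.5
```

```bash
python3 look.py 12 ws; python3 -c "
import cv2
a=cv2.imread('pics/w12.png')[190:370,230:430]; cv2.imwrite('pics/w12c.png',cv2.resize(a,None,fx=3.3,fy=3.3,interpolation=cv2.INTER_CUBIC))"
```

```text
[498.2049093  -38.86627833 111.8604481 ] [-1.62198071 -0.40388055 -1.52359193]
```

View pics/w12c.png

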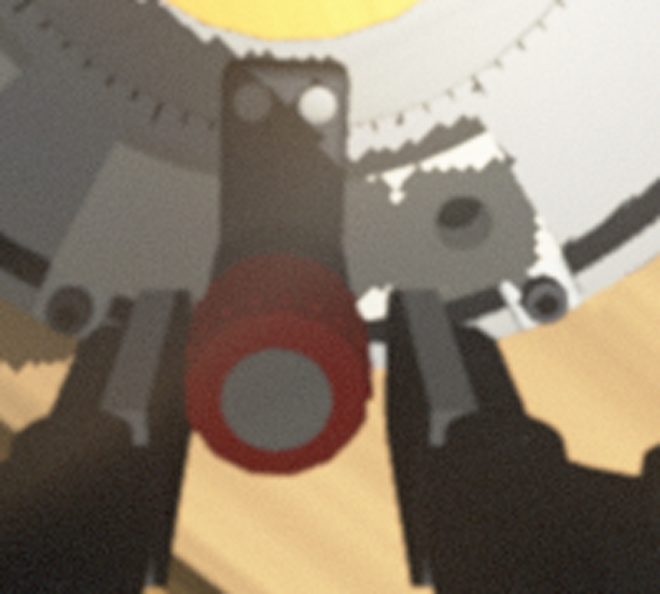

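View pics/s12.png

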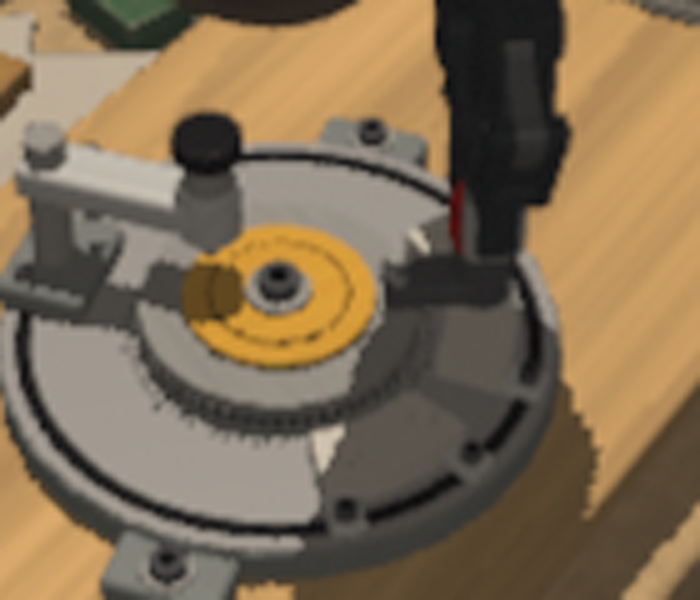

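Run:
```python
from bench import *
from h import *
s=read_state(); W=wristcam(calibration("wrist"),s)
for A in ([554.5,11.2],[553.7,10.9]):
  for z in (149,151,153,157):
    for th in (221,222):
      a=np.radians(th); print(A,z,th,np.round(proj(W,[A[0]+75*np.cos(a),A[1]+75*np.sin(a),z]),1))
for n,u,v,z in (('knob',313.6,311.2,149),('knob',313.6,311.2,153),('h2',230+464/3.3,190+222/3.3,98)):
    p=onplane(W,u,v,z); d=p[:2]-[554,11]; print(n,p.round(1),np.hypot(*d).round(1),np.degrees(np.arctan2(d[1],d[0]))%360)
```

```text
[554.5, 11.2] 149 221 [313.7 308.3]
[554.5, 11.2] 149 222 [316.8 308.3]
[554.5, 11.2] 151 221 [313.6 310.6]
[554.5, 11.2] 151 222 [316.7 310.6]
[554.5, 11.2] 153 221 [313.6 313. ]
[554.5, 11.2] 153 222 [316.7 313. ]
[554.5, 11.2] 157 221 [313.5 317.9]
[554.5, 11.2] 157 222 [316.7 318. ]
[553.7, 10.9] 149 221 [312.9 310. ]
[553.7, 10.9] 149 222 [316. 310.]
[553.7, 10.9] 151 221 [312.9 312.3]
[553.7, 10.9] 151 222 [316.  312.3]
[553.7, 10.9] 153 221 [312.8 314.7]
[553.7, 10.9] 153 222 [316.  314.7]
[553.7, 10.9] 157 221 [312.7 319.7]
[553.7, 10.9] 157 222 [315.9 319.7]
knob [496.9 -38.9 149. ] 75.9 221.13267195276
knob [498.5 -37.5 153. ] 73.7 221.13273632076684
h2 [522.9 -58.2  98. ] 75.9 245.82411548351197
```

jog_arm:
  increments:
    - [0, -0.001, 0, 0]
    - [0, -0.001, 0, 0]
    - [0, -0.001, 0, 0]
  hand: 0

```text
clock: 11.62
position: [497.9, -38.4, 112.0]
ee_rot: [0.932, 0.362, -0.004, 0.0]
contact_force: [0.6, 0.2, -0.5]
gripper_width: 42.8
```

jog_arm:
  increments:
    - [0, 0, -0.02, 0]
    - [0, 0, -0.05, 0]
    - [0, 0, -0.09, 0]
    - [0, 0, -0.1, 0]
    - [0, 0, -0.1, 0]

```text
clock: 12.25
position: [498.7, -38.0, 212.3]
ee_rot: [0.932, 0.362, -0.003, 0.0]
contact_force: [0.3, -0.1, -0.5]
gripper_width: 42.6
```

```bash
python3 look.py 13 ws; python3 -c "
import cv2
a=cv2.imread('pics/w13.png')[130:330,230:430]; cv2.imwrite('pics/w13c.png',cv2.resize(a,None,fx=3,fy=3,interpolation=cv2.INTER_CUBIC))"
```

```text
[498.69907628 -38.0085986  212.34604641] [ 0.34659092 -0.10405036 -0.49210556]
```

View pics/w13.png

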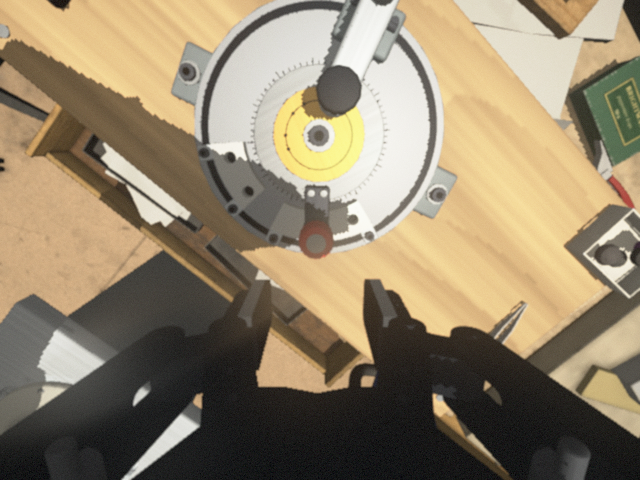

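View pics/s13.png

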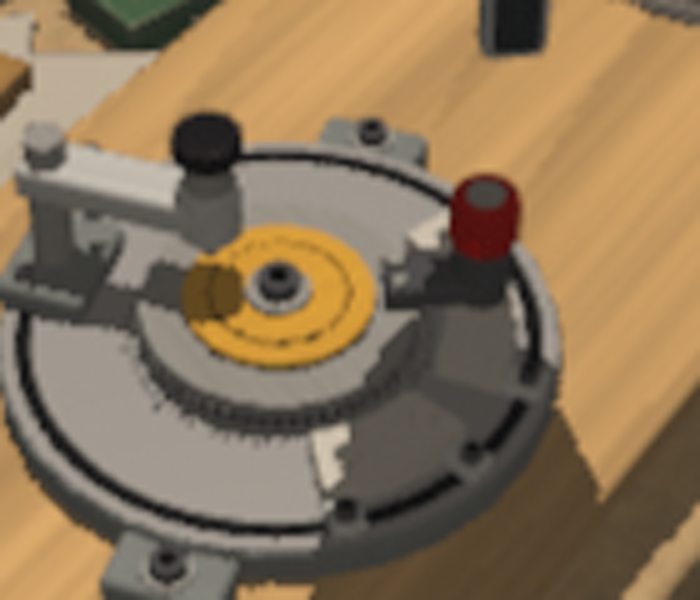

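Run:
```python
from bench import *
from h import *
import cv2
s=read_state(); S=calibration('side'); W=wristcam(calibration("wrist"),s)
a=cv2.imread('pics/w13.png')[130:330,230:430]
# knob top px wrist
print('before knob side, z149:',np.round(proj(S,[480.7,24.6,149]),1),'obs (335.6,268)')
for z in (149,151,157): print(z,np.round(proj(S,[554.4+75*np.cos(np.radians(221.8)),11.5+75*np.sin(np.radians(221.8)),z]),1),'obs',250+488/5,205+195/5)
```

```text
before knob side, z149: [336.5 268.6] obs (335.6,268)
149 [347.8 243.8] obs 347.6 244.0
151 [347.9 242.9] obs 347.6 244.0
157 [348.1 240.5] obs 347.6 244.0
```

View pics/w13c.png

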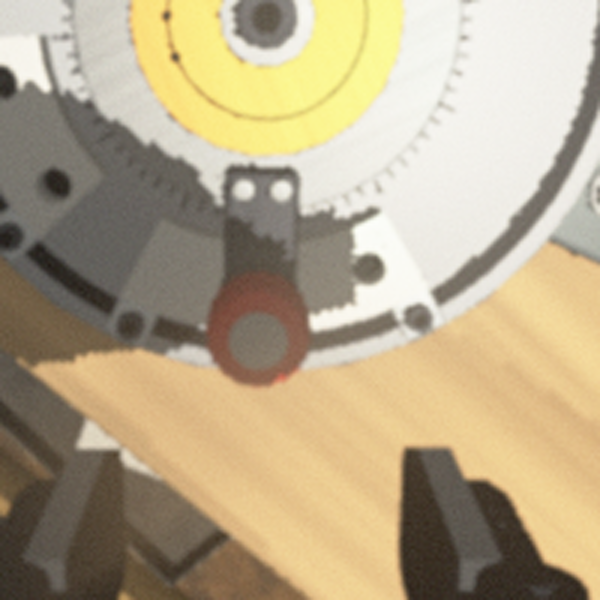

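Run:
```python
from bench import *
from h import *
import cv2
s=read_state(); W=wristcam(calibration("wrist"),s)
a=cv2.imread('pics/w13.png')[50:160,280:400]; cv2.imwrite('pics/w13d.png',cv2.resize(a,None,fx=5,fy=5,interpolation=cv2.INTER_CUBIC))
for u,v,z in((340,89,177),(318.5,135.5,115),(317,240,149)): print(onplane(W,u,v,z))
```

```text
[577.35791094  17.32926995 177.        ]
[552.07996266  10.02747225 115.        ]
[498.61020653 -37.55396284 149.        ]
```

View pics/w13d.png

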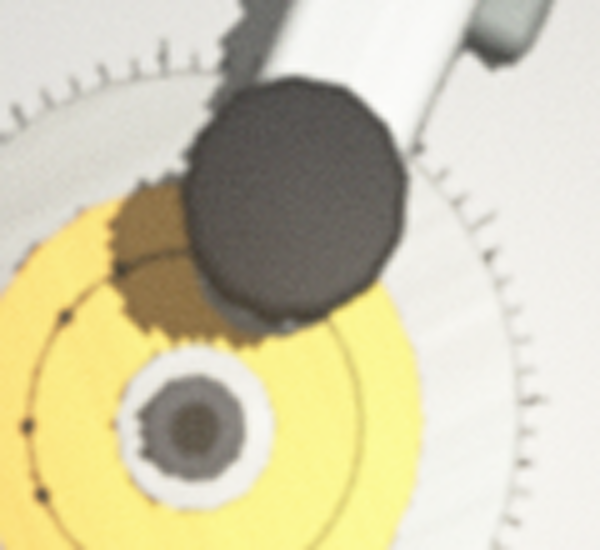

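jog_arm:
  increments:
    - [0.03, 0.004, 0, 0]
    - [0.065, 0.008, 0, 0]
    - [0.09, 0.0115, 0.01, 0]
    - [0.097, 0.0125, 0.022, 0]
    - [0.097, 0.0125, 0.022, 0]
    - [0.097, 0.0125, 0.022, 0]
  hand: -1

```text
clock: 13.1
position: [576.8, 17.5, 187.8]
ee_rot: [0.932, 0.362, -0.005, -0.0]
contact_force: [0.1, 0.4, -0.0]
gripper_width: 0.1
```

```bash
python3 look.py 14 w
python3 - <<'E'
from bench import *
import cv2
cv2.imwrite("pics/s14.png",cv2.resize(get_image("side")[170:290,230:370,::-1],None,fx=5,fy=5,interpolation=cv2.INTER_CUBIC))
E
```

```text
[576.83558862  17.51717037 187.81022007] [ 0.05847113  0.37520806 -0.0056112 ]
```

View pics/w14.png

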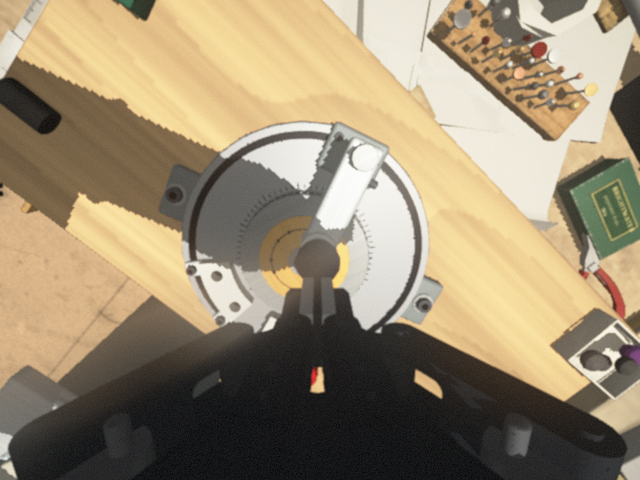

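View pics/s14.png

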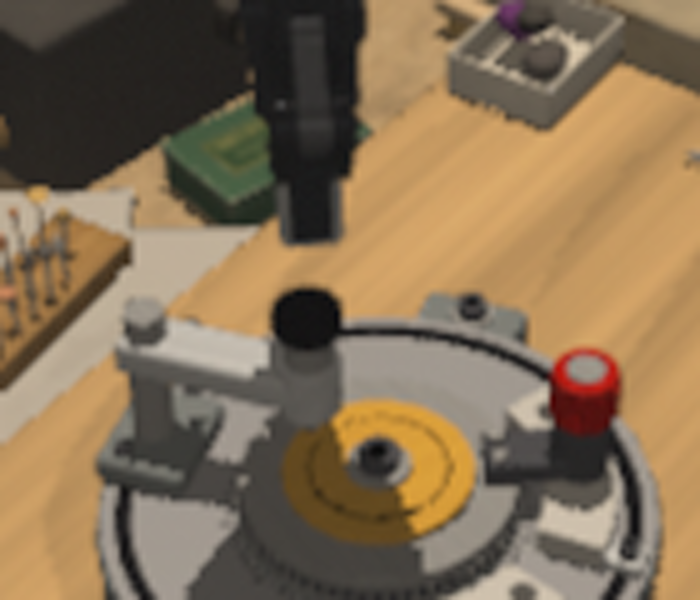

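jog_arm:
  increments:
    - [0.002, 0.0005, 0.01, 0]
    - [0.002, 0.0005, 0.02, 0]
    - [0.002, 0.0005, 0.024, 0]
    - [0.002, 0.0005, 0.024, 0]

```text
clock: 13.7
position: [578.5, 18.4, 163.9]
ee_rot: [0.932, 0.362, -0.005, -0.0]
contact_force: [0.3, -0.8, 0.6]
gripper_width: 0.1
```

```bash
python3 look.py 15 w
python3 - <<'E'
from bench import *
import cv2
cv2.imwrite("pics/s15.png",cv2.resize(get_image("side")[170:290,230:370,::-1],None,fx=5,fy=5,interpolation=cv2.INTER_CUBIC))
a=cv2.imread('pics/w15.png')[180:340,220:420]; cv2.imwrite('pics/w15c.png',cv2.resize(a,None,fx=3.5,fy=3.5,interpolation=cv2.INTER_CUBIC))
E
```

```text
[578.54078995  18.42638048 163.93605108] [ 0.29570161 -0.83724747  0.57339115]
```

View pics/w15c.png

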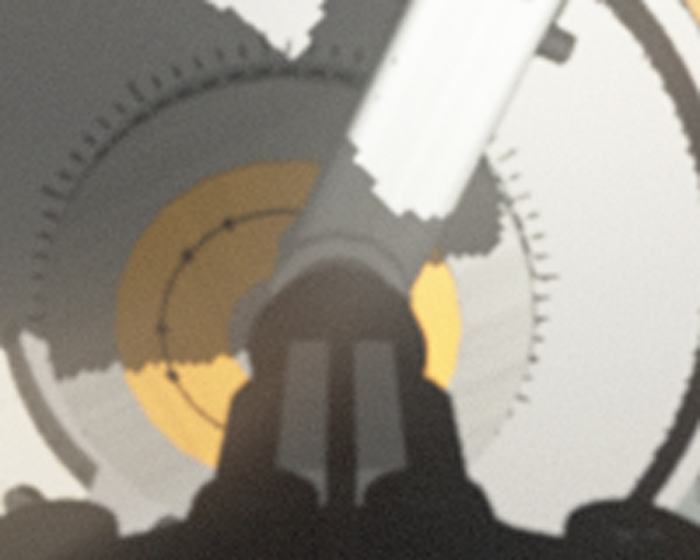

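View pics/s15.png

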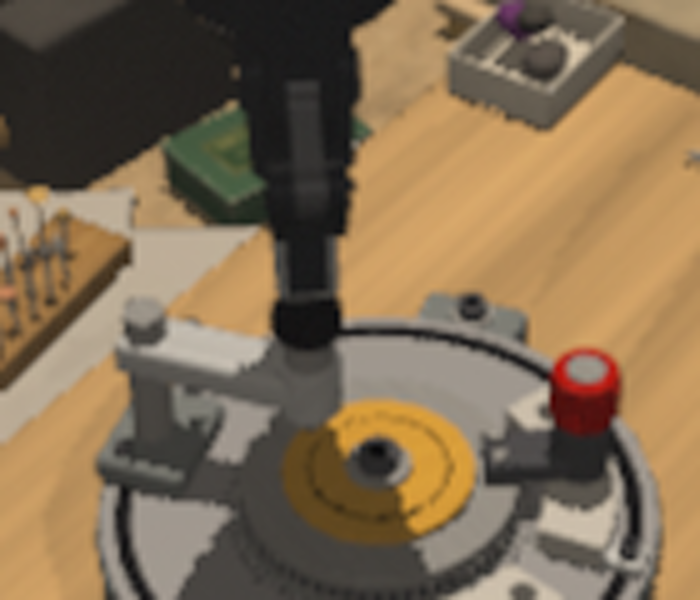

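jog_arm:
  increments:
    - [0, 0, 0.002, 0]
    - [0, 0, 0.004, 0]
    - [0, 0, 0.005, 0]
    - [0, 0, 0.005, 0]

```text
clock: 14.3
position: [578.9, 18.5, 159.5]
ee_rot: [0.932, 0.362, -0.004, 0.0]
contact_force: [-1.3, 0.0, -1.0]
gripper_width: -0.2
```

jog_arm:
  increments:
    - [0, 0, 0.001, 0]
    - [0, 0, 0.002, 0]
    - [0, 0, 0.003, 0]
    - [0, 0, 0.003, 0]

```text
clock: 14.8
position: [578.8, 18.5, 156.4]
ee_rot: [0.932, 0.362, -0.004, 0.0]
contact_force: [0.2, -1.2, -0.2]
gripper_width: 0.0
```

jog_arm:
  increments:
    - [0, 0, 0.001, 0]
    - [0, 0, 0.002, 0]
    - [0, 0, 0.003, 0]
    - [0, 0, 0.003, 0]

```text
clock: 15.3
position: [579.0, 18.5, 153.9]
ee_rot: [0.932, 0.362, -0.004, 0.0]
contact_force: [-1.6, 0.1, 3.1]
gripper_width: 0.0
```

jog_arm:
  increments:
    - [0, 0, 0.001, 0]
    - [0, 0, 0.002, 0]
    - [0, 0, 0.002, 0]

```text
clock: 15.68
position: [579.0, 18.5, 152.0]
ee_rot: [0.932, 0.362, -0.004, 0.0]
contact_force: [-2.0, 0.4, 5.1]
gripper_width: -0.3
```

jog_arm:
  increments:
    - [0, 0, 0.001, 0]
    - [0, 0, 0.002, 0]
    - [0, 0, 0.003, 0]
    - [0, 0, 0.004, 0]
    - [0, 0, 0.004, 0]

```text
clock: 16.3
position: [579.1, 18.4, 148.3]
ee_rot: [0.932, 0.362, -0.004, 0.0]
contact_force: [-2.6, -0.1, 5.4]
gripper_width: -0.0
```

jog_arm:
  increments:
    - [0, 0, 0.001, 0]
    - [0, 0, 0.002, 0]
    - [0, 0, 0.0025, 0]
    - [0, 0, 0.0025, 0]

```text
clock: 16.8
position: [579.1, 18.4, 146.3]
ee_rot: [0.932, 0.362, -0.004, 0.0]
contact_force: [-2.6, 0.0, 6.7]
gripper_width: 0.1
```

jog_arm:
  increments:
    - [0, 0, 0.001, 0]
    - [0, 0, 0.0017, 0]
    - [0, 0, 0.0017, 0]

```text
clock: 17.18
position: [579.1, 18.4, 145.2]
ee_rot: [0.932, 0.363, -0.004, 0.001]
contact_force: [-3.7, 0.7, 7.1]
gripper_width: -0.3
```

jog_arm:
  increments:
    - [0, 0, 0.0008, 0]
    - [0, 0, 0.0015, 0]
    - [0, 0, 0.0015, 0]

```text
clock: 17.55
position: [579.2, 18.4, 144.6]
ee_rot: [0.932, 0.363, -0.003, 0.001]
contact_force: [-3.0, 0.4, 8.7]
gripper_width: -0.2
```

jog_arm:
  increments:
    - [0, 0, 0.0008, 0]
    - [0, 0, 0.0015, 0]
    - [0, 0, 0.0015, 0]

```text
clock: 17.92
position: [579.3, 18.4, 144.6]
ee_rot: [0.932, 0.363, -0.003, 0.001]
contact_force: [-3.7, 1.1, 11.1]
gripper_width: 0.1
```

jog_arm:
  increments:
    - [0, 0, 0.001, 0]
    - [0, 0, 0.002, 0]
    - [0, 0, 0.002, 0]

```text
clock: 18.3
position: [579.3, 18.4, 144.6]
ee_rot: [0.932, 0.363, -0.003, 0.001]
contact_force: [-5.2, 0.5, 12.6]
gripper_width: 0.3
```

Run:
```python
from bench import *
import cv2
cv2.imwrite("pics/s16.png",cv2.resize(get_image("side")[170:290,230:370,::-1],None,fx=5,fy=5,interpolation=cv2.INTER_CUBIC))
```

```text
(no output)
```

View pics/s16.png

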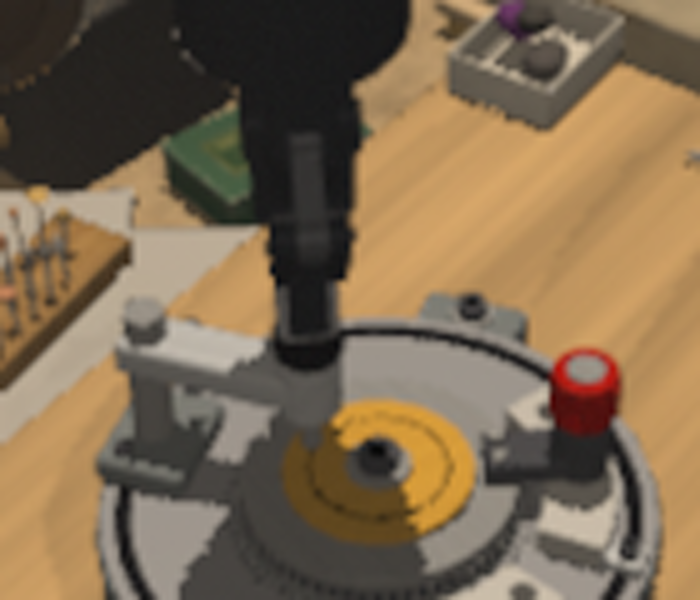

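The punch is all the way down: z held at 144.6 while the force rose to 12.6 N, and the cap sits close above its holder. Now I'll let it spring back.

jog_arm:
  increments:
    - [0, 0, -0.004, 0]
    - [0, 0, -0.008, 0]
    - [0, 0, -0.014, 0]
    - [0, 0, -0.03, 0]
    - [0, 0, -0.06, 0]
    - [0, 0, -0.1, 0]
    - [-0.04, 0, -0.12, 0]
    - [-0.08, 0, -0.12, 0]
    - [-0.08, 0, -0.12, 0]

```text
clock: 19.48
position: [519.7, -36.5, 266.4]
ee_rot: [0.932, 0.362, -0.002, 0.001]
contact_force: [0.2, -0.6, 1.0]
gripper_width: 0.2
```

Run:
```python
from bench import *
import cv2
cv2.imwrite("pics/s17.png",cv2.resize(get_image("side")[170:290,230:370,::-1],None,fx=5,fy=5,interpolation=cv2.INTER_CUBIC))
cv2.imwrite("pics/w17.png",get_image("wrist")[:,:,::-1])
cv2.imwrite("pics/t17.png",get_image("top")[:,:,::-1])
```

```text
(no output)
```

View pics/s17.png

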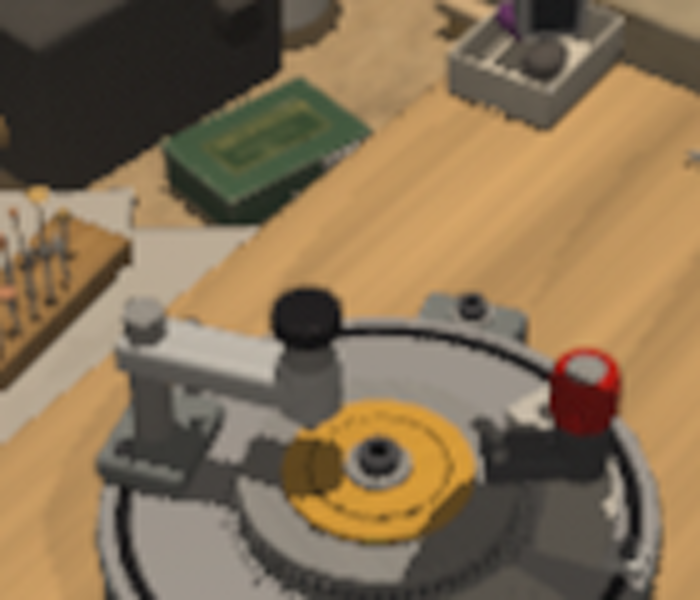

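View pics/w17.png

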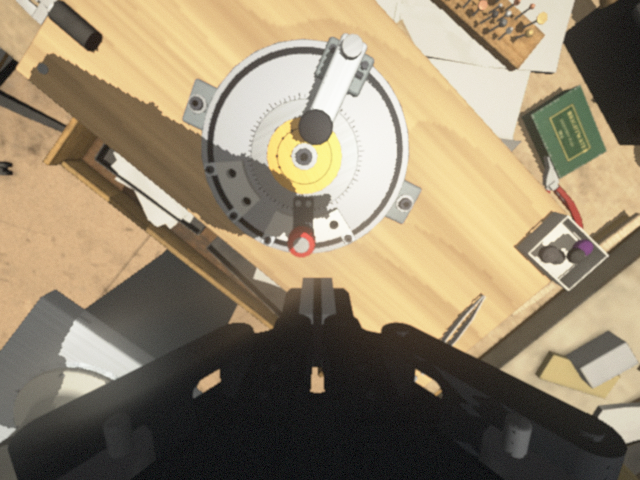

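View pics/t17.png

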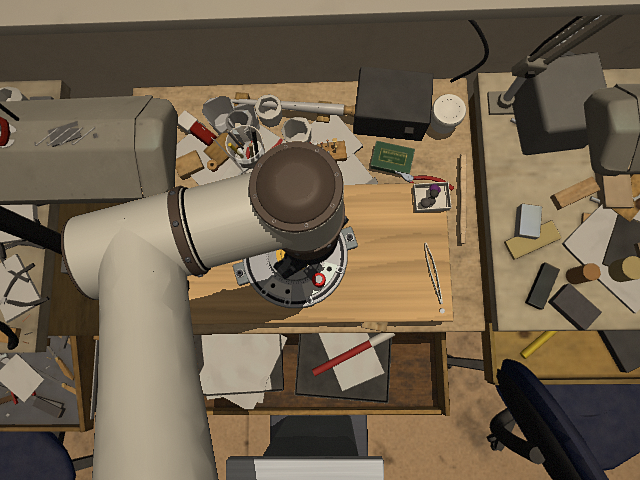

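```bash
python3 -c "
from bench import *
print(read_state()['contact_force'],read_state()['clock']); print(job_done())"
```

```text
[ 0.39350381  0.15021568 -0.18754903] 19.625
the job is handed in; nothing more can be done
None
```

The job is done and was handed in at 19.6 s. The pin sits in the first hole of the second sector, about 52° on from the start. The punch was pressed fully once and has sprung back.

**Indexing:**
- I lifted the plunger about 11 mm, which read 9.5 N, and turned the stage to about 49°, onto the second sector's flat top.
- I let the pin rest there, opened the jaws to a loose cage and nudged it on. The highest reading between nudges was about 6.5 N sideways.
- The pin then dropped on its own. The side view puts the knob at its fully-down height, good to about 1 mm, and the wrist view agrees to about 1–2 mm.

**Punch:** It stopped moving after about 10 mm of travel. The last reading was 12.6 N vertical, about 13.6 N in all. The final pictures show the cap back up and the knob still down.

**Loose things:** The robot touched none of them. I did not check their positions again in the last pictures; the arm hid the loupe and wax block in the top view.

**What disagreed:**
- The cameras put the fingertips about 27 mm behind the reported TCP, not 17 mm ahead of it. My first grasp therefore closed on air above the knob, and I worked from the images after that.
- The opening read 23 mm on the 25 mm knob.

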